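Find the rocking corner of the board jig and press its shim flat

TASK

One corner of the aluminium jig plate rocks. Press down on the spots at the plate's corners with the fingertips to find the one that gives, then press the brass shim tab beside that corner down fully flat. Leave the other three tabs standing, do not lift the plate, and leave the tools around the jig alone.

Things in the scene. Friction and masses are not known exactly. Their poses are not given: they have to be found in the camera images.
- jig_base: dark steel base slab of the jig, 170 (its x) x 216 (its y) x 12 mm, fixed on the blue 2 mm bench mat, at a different place and turn each time. Origin at the centre of its underside, z up. Four steel pins (9 mm thick, tops 45 mm above the slab's underside) at the middles of the plate's sides keep the plate in place.
- plate: loose aluminium plate, 140 (x) x 120 (y) x 10 mm, about 0.7 kg, lying level on four hidden feet, its underside 30 mm above the slab's underside, its axes like jig_base's. Origin at the centre of its underside. A green circuit board (50 x 94 mm, top parts 28 mm above the plate's underside) is fixed on its middle. Three corners are firm, one rocks: a different one each time, alike to the eye.
- corner_1 (a point): grey 18 mm spot on the plate's top face at its far left corner (jig_base +x, +y), 50 mm in x and 42 mm in y from the plate's centre, straight above a foot: press here to test this corner. A firm corner does not give; the one that rocks sinks 4 mm under a push of 1 to 3 N, then stops, and comes back up when let go
- corner_2 (a point): grey 18 mm spot on the plate's top face at its far right corner (jig_base +x, -y), 50 mm in x and 42 mm in y from the plate's centre, straight above a foot: press here to test this corner. A firm corner does not give; the one that rocks sinks 4 mm under a push of 1 to 3 N, then stops, and comes back up when let go
- corner_3 (a point): grey 18 mm spot on the plate's top face at its near right corner (jig_base -x, -y), 50 mm in x and 42 mm in y from the plate's centre, straight above a foot: press here to test this corner. A firm corner does not give; the one that rocks sinks 4 mm under a push of 1 to 3 N, then stops, and comes back up when let go
- corner_4 (a point): grey 18 mm spot on the plate's top face at its near left corner (jig_base -x, +y), 50 mm in x and 42 mm in y from the plate's centre, straight above a foot: press here to test this corner. A firm corner does not give; the one that rocks sinks 4 mm under a push of 1 to 3 N, then stops, and comes back up when let go
- tab_1 (a point): press point on top of the brass shim tab by corner_1, 26 mm from its hinge, 10 mm from its free end. Tab 24 mm wide (x), reaching 36 mm to jig_base +y; hinge along jig_base x, 67 mm from the centre, 21 mm above the slab's underside. It slopes up outwards (free end up to 40 mm above that underside); 6 to 9 N down swings it flat to its stop (top 23 mm above it) and it stays as left
- shim_1 (a joint): angle of the brass shim tab beside corner_1, rad: 0 to 0.05 standing up, 0.50 flat against its stop
- tab_2 (a point): press point on top of the brass shim tab by corner_2, 26 mm from its hinge, 10 mm from its free end. Tab 24 mm wide (x), reaching 36 mm to jig_base -y; hinge along jig_base x, 67 mm from the centre, 21 mm above the slab's underside. It slopes up outwards (free end up to 40 mm above that underside); 6 to 9 N down swings it flat to its stop (top 23 mm above it) and it stays as left
- shim_2 (a joint): angle of the brass shim tab beside corner_2, rad: 0 to 0.05 standing up, 0.50 flat against its stop
- tab_3 (a point): press point on top of the brass shim tab by corner_3, 26 mm from its hinge, 10 mm from its free end. Tab 24 mm wide (x), reaching 36 mm to jig_base -y; hinge along jig_base x, 67 mm from the centre, 21 mm above the slab's underside. It slopes up outwards (free end up to 40 mm above that underside); 6 to 9 N down swings it flat to its stop (top 23 mm above it) and it stays as left
- shim_3 (a joint): angle of the brass shim tab beside corner_3, rad: 0 to 0.05 standing up, 0.50 flat against its stop
- tab_4 (a point): press point on top of the brass shim tab by corner_4, 26 mm from its hinge, 10 mm from its free end. Tab 24 mm wide (x), reaching 36 mm to jig_base +y; hinge along jig_base x, 67 mm from the centre, 21 mm above the slab's underside. It slopes up outwards (free end up to 40 mm above that underside); 6 to 9 N down swings it flat to its stop (top 23 mm above it) and it stays as left
- shim_4 (a joint): angle of the brass shim tab beside corner_4, rad: 0 to 0.05 standing up, 0.50 flat against its stop
- seat_1 (a point): point on the top face of the base slab below corner_1, under the plate, only for reference; the rules write foot_4_c0 for the hidden foot that has the play, which stands at one of the four seats and is not reported
- seat_2 (a point): point on the top face of the base slab below corner_2, under the plate, only for reference
- seat_3 (a point): point on the top face of the base slab below corner_3, under the plate, only for reference
- seat_4 (a point): point on the top face of the base slab below corner_4, under the plate, only for reference
- multimeter: loose yellow multimeter with a black face lying beside the jig, 150 x 75 x 41 mm, origin at the centre of its underside; leave it alone
- pliers: loose pliers with red handles lying beside the jig, about 145 x 60 x 12 mm, origin at the middle of the underside; leave them alone
- screw_tub: loose open grey tub of screws, 60 x 60 x 32 mm, origin at the centre of its underside; leave it alone
There are look-alikes about, which are no part of the job. What is meant by the plate is not blue, orange or purple, and is the larger of those in its own colour.

How it is judged:
By the outcome, as a careful person would: the job done as asked, in the order asked, and still so for the second after the job is handed in, with the robot touching nothing.
It also fails if it takes over 50 s, if anything falls off the work surface, if the arm or the gripper's body presses on something with over 40 N, if the wrist force passes 120 N, or if a joint passes its speed limit or range.

ROBOT

A 6-joint arm with a two-finger parallel gripper is mounted at the origin on the work surface. World frame = base frame: x ahead of the robot, y to its left, z up, the work surface at z = 0. Lengths are in m, angles in rad, forces in N, time in s.
With the tool pointing down it reaches from about 0.35 to 0.975 m from the base axis. Payload 17.4 kg.
Tool frame: the origin (TCP) lies on the centre line of the jaws, within the pads' length; the fingertips stand 22 mm ahead of it and the grasp point (between the pads) lies 3 mm ahead of it; z points along the fingers, y is the line along which they close (so a half turn about z gives the same grasp; the last joint's range is limited). The gripper opens to 85 mm and grips with 20 to 120 N. Pads are 22 mm wide; open, the fingers measure 114 mm over their backs; the gripper's body (76 mm by 85 mm) begins 54 mm behind the grasp point. The pads swing forward as they close: fully open they stand 13 mm farther back than shut.
Start: joints at [-1.382, 0.116, 1.442, -0, 1.584, -0.038], TCP at [0.152, -0.658, 0.214] pointing down, gripper open.
Joint ranges: [-2.83, 2.83], [-0.83, 2.19], [0.07, 2.5], [-1.14, 4.28], [0.01, 3], [-2.97, 2.97]. Speed limits (rad/s): [1.89, 1.89, 2.22, 3.14, 3.14, 3.14].

INTERFACE

Orientations are given as [roll, pitch, yaw] about the fixed x, y, z axes, in that order (R = Rz(yaw) Ry(pitch) Rx(roll)).
In Python, from station import r gives the robot as it stands.
- The arm moves only by the shell command python3 -m jog 'ROWS' [OPENING]. ROWS is JSON, a list of rows, each an object with "xyz": the shift along the world's x, y, z in cm, a list of three; "yaw": the turn about the world's z in rad. In form: [{"xyz": [tx, ty, tz], "yaw": yaw}, ...]. A call has exactly 10 rows; each row is the pose to reach, as a shift and turn from the pose commanded when the call began; what a row does not reach only later rows make up. A row lasts 1/12 s, in which the tool goes at most 41.7 mm and 7.16 degrees, less where a joint would pass 70% of its speed; a pose out of reach is approached as far as the arm can. A call with a gripper value outside its range is refused whole. OPENING is the opening, from 0 (shut) to 1 (fully open), set as the call begins (- or left out, the last holds). The fingers move at their own pace and stop on an object; the grip force is fixed at half the most. Time passes only in rows, so rows that repeat a pose let the fingers close, or fill a call up. It gives the time, the measured TCP pose, the force, the opening and the grip force at its end, in the units of the state.
- r.sense(): the state, without advancing time (a new reading comes with each control period).
- r.capture(name): name is "scene" or "top"; returns (picture, depth): 420x560x3 uint8, red, green, blue; 420x560 float32, m along the optical axis (not along the pixel's ray), 0 where there is no reading.
- r.camera_model(name): a dict with "K" (3x3 intrinsics, pixels), "k1" (the pictures are not rectified: a ray, as slopes to the right and down, at radius r is drawn at 1 + k1 r^2 times it, then the intrinsics apply), "T" (4x4, takes a point from camera to world coordinates). Camera axes: x right, y down, z forward; pixel columns grow to the right and rows downward; lengths in m; the calibration is good to about 2 mm. A picture is of the moment at which its call begins. camera_model takes no time and is no camera call.
- r.finish_job(): hands the job in; it is judged then, once.
Trained networks look in the newest picture that a camera, given by its name, has taken for a name from the list of things; names that differ only in an ending like _2 or _b are one class to them, and where a whole thing is asked for, a point or a joint stands for the part that bears it (a point fixed in the world has none). Each returns a list of dicts, best first, with "score" (0 to 1); they miss things now and then, are a little off and sometimes report something else, mostly with a low value. They report only what shows in the picture. A call takes as long as a camera call. They do not tell look-alikes from the thing itself.
- r.trace(camera, thing): "pixels" (420x560 bool, what is visible of it) and "pixel" ([column, row] in pixels, amid what is visible of it).
- r.tip_of(camera, thing): "pixel" ([column, row] in pixels: a listed point, or the origin of a listed thing).
The state is a dict: "time": time; "joint_positions": joint angles; "joint_vel": joint speeds; "joint_torque": joint torques, N m; "position": TCP position; "tcp_rot": TCP orientation; "wrist_force": force on the tool from outside, world axes, zero at the start; "torque": the same for the moment, N m; "gripper_width": opening from 0.0 (shut) to 1.0 (fully open); "gripper_force": force on a finger pad.
Only numpy, scipy, OpenCV 4.12 (cv2) and the standard library are available. Lean on these libraries where they do the work, as an engineer would, in place of code of your own. Each camera call takes 0.05 s, during which the arm holds its last target. There are 200 camera calls.

## Working session

There is one attempt and no reset: what is moved stays moved. The work goes in short steps, Python scripts to look and compute and a shell command to move; the robot and the scene stay as the last step left them, time stands still between calls to the robot, and variables do not carry over. Pictures are saved under pics/ and viewed, at most 10 in all, crops included, and the job is handed in when it is done.

```bash
mkdir -p pics; cat > h.py <<'E'
import numpy as np, cv2
from station import r
def ray(cam,px):
    m=r.camera_model(cam);K=np.array(m["K"]);k1=m["k1"];T=np.array(m["T"])
    d=np.array([(px[0]-K[0,2])/K[0,0],(px[1]-K[1,2])/K[1,1]]);u=d.copy()
    for _ in range(20):u=d/(1+k1*(u@u))
    return T,np.array([u[0],u[1],1.])
def at_depth(cam,px,z):
    T,u=ray(cam,px);return T[:3,:3]@(u*z)+T[:3,3]
def at_height(cam,px,h):
    T,u=ray(cam,px);d=T[:3,:3]@u;return T[:3,3]+d*(h-T[2,3])/d[2]
def project(cam,P):
    m=r.camera_model(cam);K=np.array(m["K"]);T=np.array(m["T"])
    c=T[:3,:3].T@(np.array(P)-T[:3,3]);u=c[:2]/c[2];u=u*(1+m["k1"]*(u@u))
    return np.array([K[0,0]*u[0]+K[0,2],K[1,1]*u[1]+K[1,2]])
E
python3 - <<'E'
from h import *
for c in("top","scene"):
    im,d=r.capture(c);cv2.imwrite(f"pics/{c}0.png",im[:,:,::-1])
    print(c,np.round(np.array(r.camera_model(c)["T"])[:3,3],2))
    for n,h in(("jig_base",.002),("plate",.032),("corner_1",.042),("tab_1",.035),("multimeter",.002)):
        for o in r.tip_of(c,n):print(n,round(o["score"],2),np.round(o["pixel"]),np.round(at_height(c,o["pixel"],h),3))
print(r.sense())
E
```

```text
top [0.48 0.04 1.  ]
plate 0.9 [345. 307.] [ 0.354 -0.107  0.032]
plate 0.72 [165. 239.] [0.49  0.289 0.032]
plate 0.58 [198. 140.] [0.711 0.226 0.032]
plate 0.57 [344. 208.] [ 0.569 -0.101  0.032]
corner_1 0.97 [359. 235.] [ 0.51  -0.133  0.042]
corner_1 0.95 [190. 224.] [0.522 0.233 0.042]
corner_1 0.9 [132. 245.] [0.474 0.358 0.042]
corner_1 0.84 [320. 225.] [ 0.529 -0.048  0.042]
corner_1 0.83 [212. 162.] [0.661 0.191 0.042]
corner_1 0.8 [234. 283.] [0.399 0.133 0.042]
corner_1 0.76 [368. 191.] [ 0.606 -0.152  0.042]
corner_1 0.74 [330. 291.] [ 0.388 -0.074  0.042]
corner_1 0.73 [149. 212.] [0.546 0.323 0.042]
corner_1 0.72 [275. 306.] [0.353 0.044 0.042]
corner_1 0.68 [329. 319.] [ 0.33  -0.072  0.042]
corner_1 0.67 [246. 315.] [0.332 0.106 0.042]
corner_1 0.66 [174. 262.] [0.44  0.264 0.042]
corner_1 0.6 [186. 114.] [0.768 0.252 0.042]
corner_1 0.57 [329. 184.] [ 0.618 -0.066  0.042]
corner_1 0.57 [171. 148.] [0.69  0.283 0.042]
corner_1 0.57 [264. 277.] [0.414 0.068 0.042]
corner_1 0.56 [366. 288.] [ 0.396 -0.149  0.042]
tab_1 0.65 [375. 238.] [ 0.503 -0.17   0.035]
tab_1 0.62
[... 1654 characters left out ...]
time': 0.6, 'joint_positions': array([-1.38182364e+00,  1.16000750e-01,  1.44162130e+00,  3.06764122e-05,
        1.58398323e+00, -3.78144199e-02]), 'joint_vel': array([-0.00142645, -0.00023872,  0.00088818,  0.00105225,  0.00107538,
        0.00010011]), 'joint_torque': array([-2.48750264e-03, -7.31418157e+01, -6.32440853e+01, -1.65886895e-04,
        5.81457152e-04, -2.47459099e-05]), 'position': array([ 0.15176398, -0.65772074,  0.2137894 ]), 'tcp_rot': array([-3.14158120e+00, -3.11291886e-05,  2.26787508e-01]), 'wrist_force': array([-1.05651824, -0.02720215, -0.47064142]), 'torque': array([-0.02910799, -0.04362149, -0.05651849]), 'gripper_force': 0.0, 'gripper_width': 1.0015578431300005}
```

View pics/top0.png

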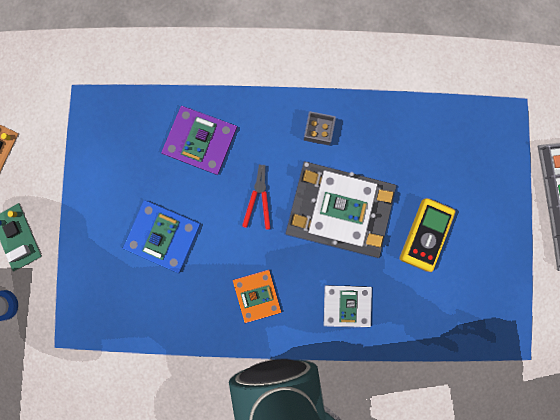

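View pics/scene0.png

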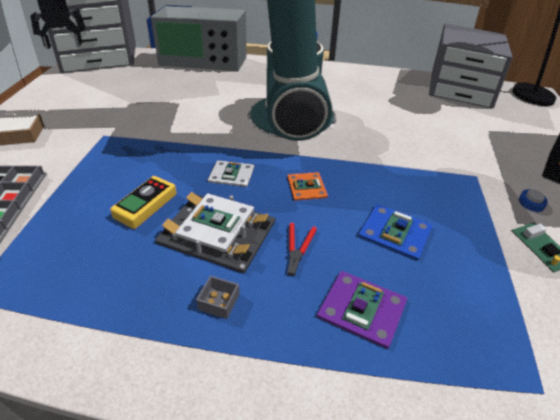

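The jig sits at top pixel (343,208), with a silver-white plate on the dark slab. Its four spots are near (329,184), (368,191), (359,235) and (320,225), and the brass tabs are on its left and right. The small white plate at (347,307) is a decoy. The multimeter, pliers and tub stand clear of the jig. Next I fit the jig pose.

```bash
cat > fit.py <<'E'
from h import *
from scipy.optimize import least_squares
L={i+1:np.array([50*a,42*b])/1e3 for i,(a,b) in enumerate([(1,1),(1,-1),(-1,-1),(-1,1)])}
obs=[]
for c in("top","scene"):
    im,d=r.capture(c)
    for o in r.tip_of(c,"corner_1"): obs.append((c,at_height(c,o["pixel"],.042)[:2],o["pixel"],d))
def pts(p):
    R=np.array([[np.cos(p[2]),-np.sin(p[2])],[np.sin(p[2]),np.cos(p[2])]]);return {i:p[:2]+R@v for i,v in L.items()},R
p=np.array([.563,-.100,-.2])
for _ in range(3):
    P,_R=pts(p)
    m=[(i,o) for i in P for o in obs if np.linalg.norm(o[1]-P[i])<.02]
    p=least_squares(lambda q:np.concatenate([pts(q)[0][i]-o[1] for i,o in m]),p).x
P,R=pts(p);print("pose",p.round(4))
for i,o in m:print(i,o[0],((o[1]-P[i])*1e3).round(1),"z by depth",at_depth(o[0],o[2],o[3][int(o[2][1]),int(o[2][0])])[2].round(3))
for i in P:print("corner",i,P[i].round(4))
for c in("top","scene"):
    for o in r.tip_of(c,"tab_1"):print("tab local mm",c,((R.T@(at_height(c,o["pixel"],.037)[:2]-p[:2]))*1e3).round(0))
E
python3 fit.py
```

```text
pose [ 0.5699 -0.0963 -0.2146]
1 top [ 3.  -0.5] z by depth 0.041
1 scene [-4.9 -3.6] z by depth 0.04
2 top [-7.3  4.5] z by depth 0.04
2 scene [4.4 2.9] z by depth 0.042
3 top [-3.4 -0.3] z by depth 0.039
3 scene [ 4.5 -3.1] z by depth 0.042
4 scene [3.6 0.1] z by depth 0.041
corner 1 [ 0.6277 -0.0659]
corner 2 [ 0.6098 -0.148 ]
corner 3 [ 0.5121 -0.1267]
corner 4 [ 0.53   -0.0446]
tab local mm top [49. 92.]
tab local mm top [-47.  85.]
tab local mm top [-54. -86.]
tab local mm top [ 51. -95.]
tab local mm top [ 44. -42.]
tab local mm scene [ 51. -91.]
tab local mm scene [-43.  87.]
tab local mm scene [51. 85.]
tab local mm scene [-54. -87.]
```

```bash
python3 - <<'E'
from h import *
for c in("top","scene"):
    im,d=r.capture(c)
    for o in r.trace(c,"plate"):
        q=np.array(o["pixel"]); w=at_height(c,q,.042)
        if np.linalg.norm(w[:2]-[.568,-.098])>.04: continue
        cs,_=cv2.findContours(o["pixels"].astype(np.uint8),0,1)
        k=max(cs,key=cv2.contourArea)[:,0]
        P=np.array([at_height(c,x,.042)[:2]*1e3 for x in k.astype(float)],np.float32)
        print(c,round(o["score"],2),cv2.minAreaRect(P))
E
```

```text
top 0.63 ((566.7401123046875, -96.41535186767578), (120.86782836914062, 142.2568359375), 77.12702941894531)
scene 0.67 ((571.6575317382812, -95.73968505859375), (123.03219604492188, 147.1849365234375), 77.19435119628906)
```

```bash
python3 -m jog '[{"xyz":[2,4,0],"yaw":-0.05},{"xyz":[5,8,0],"yaw":-0.1},{"xyz":[8,12,0],"yaw":-0.15},{"xyz":[11,16,0],"yaw":-0.2},{"xyz":[14,20,0],"yaw":-0.25},{"xyz":[17,24,0],"yaw":-0.3},{"xyz":[20,28,0],"yaw":-0.35},{"xyz":[23,32,0],"yaw":-0.4},{"xyz":[26,36,0],"yaw":-0.44},{"xyz":[28,39,0],"yaw":-0.44}]' 0
```

```text
time: 1.93
position: [0.3951, -0.3179, 0.2141]
tcp_rot: [3.141, -0.001, -0.216]
wrist_force: [0.5, -0.8, -0.6]
gripper_width: 0.001
gripper_force: 0.0
```

```bash
python3 -m jog '[{"xyz":[2,3.5,0],"yaw":0},{"xyz":[4,7,0],"yaw":0},{"xyz":[6,10.5,-2],"yaw":0},{"xyz":[8,14.1,-5],"yaw":0},{"xyz":[8,14.1,-8],"yaw":0},{"xyz":[8,14.1,-10],"yaw":0},{"xyz":[8,14.1,-12],"yaw":0},{"xyz":[8,14.1,-13],"yaw":0},{"xyz":[8,14.1,-13],"yaw":0},{"xyz":[8,14.1,-13],"yaw":0}]' 0
python3 - <<'E'
from h import *
for c in("top","scene"):
    im,d=r.capture(c);u,v=project(c,[.569,-.096,.042]).astype(int)
    cv2.imwrite(f"pics/{c}1.png",cv2.resize(im[v-70:v+60,u-85:u+85,::-1],None,fx=4,fy=4,interpolation=2))
    print(u,v)
E
```

```text
time: 2.77
position: [0.4744, -0.1789, 0.0844]
tcp_rot: [3.142, -0.0, -0.214]
wrist_force: [-0.2, 0.2, 0.1]
gripper_width: -0.002
gripper_force: 0.0
342 207
215 219
```

View pics/scene1.png

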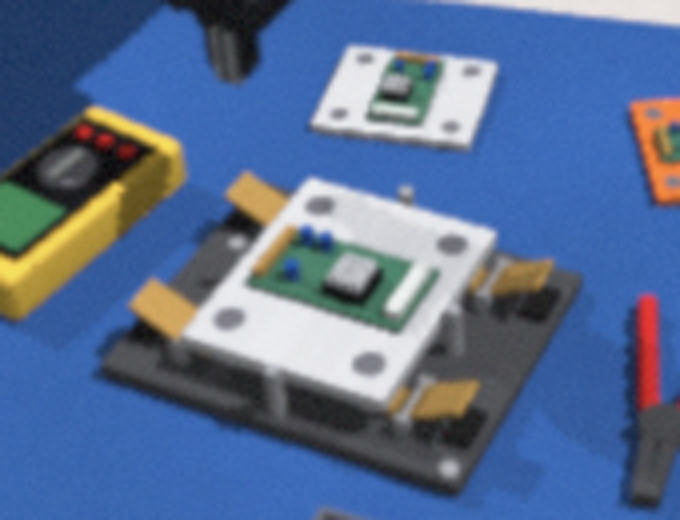

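The crop shows the jig clear: all four tabs stand, and the closed fingertips are still behind and left of it, near crop (230,60). The arm fell short of its rows, so I read the state again.

```bash
python3 - <<'E'
from h import *
s=r.sense();print(s["time"],s["position"],s["wrist_force"]);print([project("scene",[*s["position"][:2],h]) for h in(.06,.1)], project("scene",[.395,-.318,.19]))
E
```

```text
2.8667 [ 0.47489477 -0.17914003  0.08537372] [0.10710122 0.75858515 0.48524862]
[array([191.22033911, 182.249358  ]), array([189.19991856, 168.51611609])] [139.4752549  111.63700125]
```

View pics/top1.png

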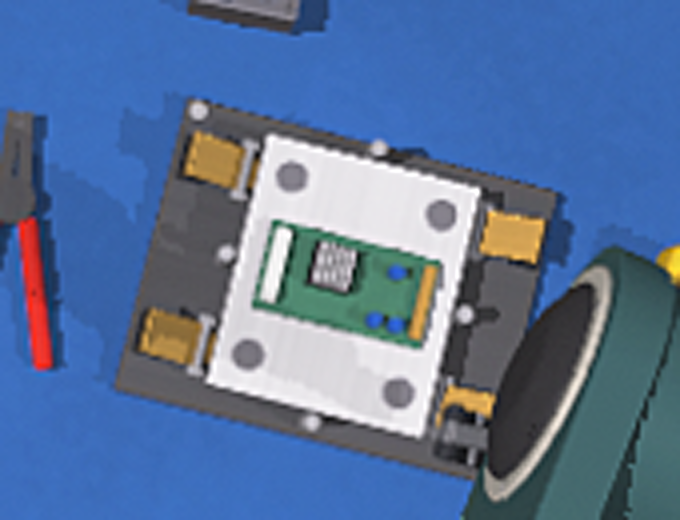

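In the top crop the gripper overlaps the near-right tab at (465,430). That agrees with the measured xy, though the scene view hints the tip stands higher than I assumed. I will go over corner 3 and check from there.

```bash
python3 -m jog '[{"xyz":[1,1.3,0],"yaw":0},{"xyz":[2,2.6,0],"yaw":0},{"xyz":[3,3.9,0],"yaw":0},{"xyz":[3.7,5.2,0],"yaw":0},{"xyz":[3.7,5.2,0],"yaw":0},{"xyz":[3.7,5.2,0],"yaw":0},{"xyz":[3.7,5.2,0],"yaw":0},{"xyz":[3.7,5.2,-0.5],"yaw":0},{"xyz":[3.7,5.2,-0.5],"yaw":0},{"xyz":[3.7,5.2,-0.5],"yaw":0}]' 0
python3 - <<'E'
from h import *
im,d=r.capture("scene");im=im.copy()
s=r.sense();p=s["position"];print(p)
for h in(.042,p[2]-.022):
    q=project("scene",[*p[:2],h]);print(q);im[int(q[1]),int(q[0])]=[255,0,255]
u,v=215,219
cv2.imwrite("pics/scene2.png",cv2.resize(im[v-90:v+40,u-85:u+85,::-1],None,fx=4,fy=4,interpolation=0))
E
```

```text
time: 3.7
position: [0.5109, -0.1271, 0.0785]
tcp_rot: [3.142, 0.0, -0.214]
wrist_force: [-0.0, -0.6, -0.2]
gripper_width: 0.004
gripper_force: 0.0
[ 0.51106622 -0.12700904  0.07863294]
[208.95409141 200.58235245]
[208.38264823 195.71562346]
```

View pics/scene2.png

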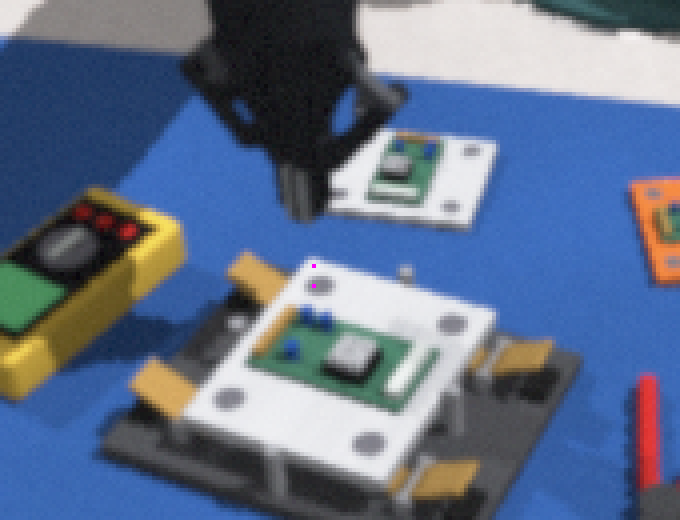

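The tip shows at crop (305,215), about 12 picture pixels above the predicted spot at (313,265). Depth at the tip will tell whether that is height or a sideways offset.

```bash
python3 - <<'E'
from h import *
for c in("scene","top"):
    im,d=r.capture(c)
    if c=="scene":
        u0,v0=215-85+75,219-90+50
        for v in range(v0-6,v0+7,2):
            print(v,[(np.round(at_depth(c,[u,v],d[v,u])*1e3).astype(int).tolist()) for u in(u0-3,u0,u0+3)], im[v,u0])
    u,v=project("top",[.511,-.127,.1]).astype(int);print(u,v)
cv2.imwrite("pics/top2.png",cv2.resize(im[137:267,257:427,::-1],None,fx=4,fy=4,interpolation=0))
E
```

```text
173 [[522, -131, 128], [1177, 122, 649], [521, -118, 130]] [75 74 77]
175 [[524, -131, 125], [526, -124, 127], [522, -118, 125]] [81 83 85]
177 [[521, -133, 117], [524, -125, 120], [520, -120, 118]] [83 85 88]
179 [[520, -134, 111], [524, -126, 115], [520, -120, 112]] [78 82 83]
181 [[521, -134, 106], [523, -126, 109], [520, -121, 107]] [82 83 87]
183 [[521, -134, 100], [525, -126, 104], [518, -122, 99]] [74 80 88]
185 [[412, -178, 2], [410, -170, 2], [407, -164, 0]] [ 62  99 166]
361 233
361 233
```

View pics/top2.png

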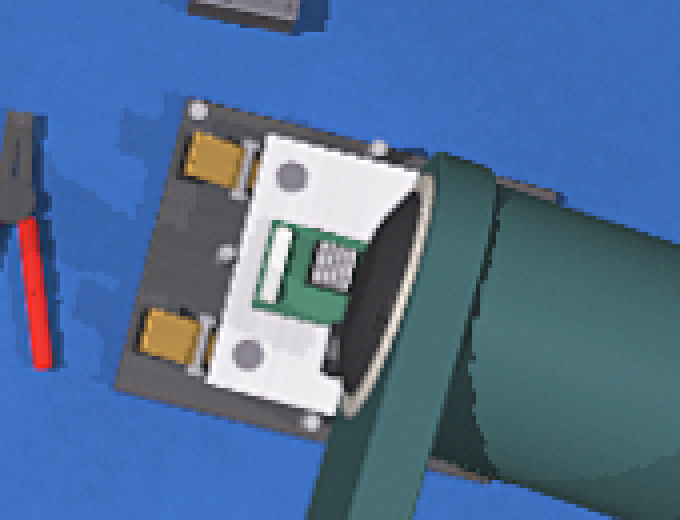

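Depth puts the real fingertip at z≈0.098 and xy≈(0.515,-0.127). So xy is right, but the tip is about 40 mm higher than the sensed z implies. I will descend in small steps, guided by force.

```bash
cat > tip.py <<'E'
from h import *
im,d=r.capture("scene");s=r.sense();p=s["position"];a=project("scene",[*p[:2],p[2]+.02]).astype(int)
Q=[]
for v in range(a[1]-15,a[1]+16):
    for u in range(a[0]-8,a[0]+9):
        if d[v,u]>0:
            q=at_depth("scene",[u,v],d[v,u])
            if np.linalg.norm(q[:2]-p[:2])<.025 and q[2]>.046 and im[v,u].max()<130:Q.append(q)
Q=np.array(Q);print(s["time"],"tcp",p.round(4),"tip z",np.percentile(Q[:,2],3).round(4) if len(Q) else None,"F",s["wrist_force"].round(2))
E
python3 -m jog '[{"xyz":[0,0,-0.2],"yaw":0},{"xyz":[0,0,-0.4],"yaw":0},{"xyz":[0,0,-0.6],"yaw":0},{"xyz":[0,0,-0.8],"yaw":0},{"xyz":[0,0,-1],"yaw":0},{"xyz":[0,0,-1],"yaw":0},{"xyz":[0,0,-1],"yaw":0},{"xyz":[0,0,-1],"yaw":0},{"xyz":[0,0,-1],"yaw":0},{"xyz":[0,0,-1],"yaw":0}]' 0; python3 tip.py
```

```text
time: 4.68
position: [0.5114, -0.1267, 0.0689]
tcp_rot: [3.142, -0.0, -0.213]
wrist_force: [-0.4, 0.6, -0.2]
gripper_width: -0.002
gripper_force: 0.0
4.7333 tcp [ 0.5114 -0.1267  0.0689] tip z 0.094 F [-0.23 -0.32 -0.24]
```

```bash
python3 -m jog '[{"xyz":[0,0,-0.1],"yaw":0},{"xyz":[0,0,-0.2],"yaw":0},{"xyz":[0,0,-0.3],"yaw":0},{"xyz":[0,0,-0.4],"yaw":0},{"xyz":[0,0,-0.5],"yaw":0},{"xyz":[0,0,-0.6],"yaw":0},{"xyz":[0,0,-0.6],"yaw":0},{"xyz":[0,0,-0.6],"yaw":0},{"xyz":[0,0,-0.6],"yaw":0},{"xyz":[0,0,-0.6],"yaw":0}]' 0; python3 tip.py
```

```text
time: 5.57
position: [0.5114, -0.1267, 0.0629]
tcp_rot: [3.142, -0.0, -0.213]
wrist_force: [0.7, -0.4, -0.9]
gripper_width: 0.001
gripper_force: 0.0
5.6167 tcp [ 0.5114 -0.1267  0.0629] tip z 0.0871 F [ 0.92 -0.3   0.6 ]
```

No contact at the nominal height, so vision was right. I will lower a further 28 mm.

```bash
python3 -m jog '[{"xyz":[0,0,-0.5],"yaw":0},{"xyz":[0,0,-1],"yaw":0},{"xyz":[0,0,-1.5],"yaw":0},{"xyz":[0,0,-2],"yaw":0},{"xyz":[0,0,-2.4],"yaw":0},{"xyz":[0,0,-2.6],"yaw":0},{"xyz":[0,0,-2.8],"yaw":0},{"xyz":[0,0,-2.8],"yaw":0},{"xyz":[0,0,-2.8],"yaw":0},{"xyz":[0,0,-2.8],"yaw":0}]' 0; python3 tip.py
python3 - <<'E'
from h import *
im,d=r.capture("scene");u,v=215,219
cv2.imwrite("pics/scene3.png",cv2.resize(im[v-90:v+40,u-85:u+85,::-1],None,fx=4,fy=4,interpolation=0))
E
```

```text
time: 6.45
position: [0.5115, -0.1267, 0.035]
tcp_rot: [3.142, -0.0, -0.213]
wrist_force: [-0.5, 0.3, -0.1]
gripper_width: -0.001
gripper_force: 0.0
6.5 tcp [ 0.5115 -0.1267  0.0351] tip z 0.0585 F [ 0.69  0.48 -0.92]
```

View pics/scene3.png

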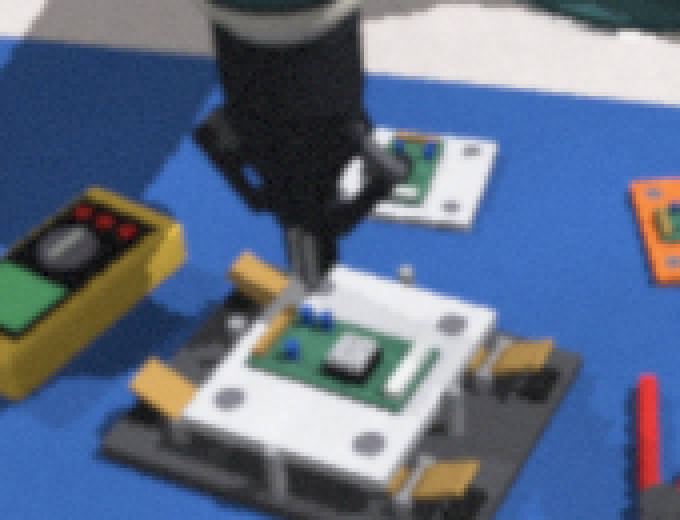

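The fingertip is right above the near-right spot at crop (318,285), perhaps 10 mm up.

```bash
python3 -m jog '[{"xyz":[0,0,-0.1],"yaw":0},{"xyz":[0,0,-0.2],"yaw":0},{"xyz":[0,0,-0.3],"yaw":0},{"xyz":[0,0,-0.4],"yaw":0},{"xyz":[0,0,-0.5],"yaw":0},{"xyz":[0,0,-0.6],"yaw":0},{"xyz":[0,0,-0.7],"yaw":0},{"xyz":[0,0,-0.8],"yaw":0},{"xyz":[0,0,-0.8],"yaw":0},{"xyz":[0,0,-0.8],"yaw":0}]' 0; python3 tip.py
```

```text
time: 7.38
position: [0.5113, -0.1267, 0.0268]
tcp_rot: [3.142, 0.0, -0.213]
wrist_force: [0.6, 0.7, 0.8]
gripper_width: 0.001
gripper_force: 0.0
7.4333 tcp [ 0.5113 -0.1267  0.0268] tip z 0.0502 F [-0.11 -0.02  0.28]
```

```bash
python3 -m jog '[{"xyz":[0,0,-0.05],"yaw":0},{"xyz":[0,0,-0.1],"yaw":0},{"xyz":[0,0,-0.15],"yaw":0},{"xyz":[0,0,-0.2],"yaw":0},{"xyz":[0,0,-0.25],"yaw":0},{"xyz":[0,0,-0.3],"yaw":0},{"xyz":[0,0,-0.3],"yaw":0},{"xyz":[0,0,-0.3],"yaw":0},{"xyz":[0,0,-0.3],"yaw":0},{"xyz":[0,0,-0.3],"yaw":0}]' 0; python3 tip.py
```

```text
time: 8.27
position: [0.5114, -0.1267, 0.0245]
tcp_rot: [3.142, -0.0, -0.213]
wrist_force: [-5.8, 1.3, 9.2]
gripper_width: -0.001
gripper_force: 4.7
8.3167 tcp [ 0.5114 -0.1267  0.0245] tip z 0.0493 F [-5.36  1.2   9.28]
```

Corner 3 is firm: 9 N within about 2 mm, with no yield. The touch height is TCP z≈0.0245. Next is corner 4, pressed to the same height.

```bash
python3 -m jog '[{"xyz":[0,0,1],"yaw":0},{"xyz":[0.6,2.7,1],"yaw":0},{"xyz":[1.2,5.4,1],"yaw":0},{"xyz":[1.8,8.2,1],"yaw":0},{"xyz":[1.8,8.2,1],"yaw":0},{"xyz":[1.8,8.2,0.6],"yaw":0},{"xyz":[1.8,8.2,0.3],"yaw":0},{"xyz":[1.8,8.2,0.1],"yaw":0},{"xyz":[1.8,8.2,0],"yaw":0},{"xyz":[1.8,8.2,0],"yaw":0}]' 0; python3 tip.py
```

```text
time: 9.15
position: [0.5291, -0.0453, 0.0245]
tcp_rot: [-3.141, 0.001, -0.214]
wrist_force: [-6.1, 3.6, 11.6]
gripper_width: 0.002
gripper_force: 5.8
9.2 tcp [ 0.5291 -0.0453  0.0245] tip z 0.0504 F [-6.64  2.22 12.23]
```

Corner 4 is firm too (12 N). Next is corner 1, lifting over the board.

```bash
python3 -m jog '[{"xyz":[0,0,3.2],"yaw":0},{"xyz":[1,-0.2,3.2],"yaw":0},{"xyz":[4,-0.9,3.2],"yaw":0},{"xyz":[7,-1.5,3.2],"yaw":0},{"xyz":[9.8,-2.1,3.2],"yaw":0},{"xyz":[9.8,-2.1,3],"yaw":0},{"xyz":[9.8,-2.1,1],"yaw":0},{"xyz":[9.8,-2.1,0.3],"yaw":0},{"xyz":[9.8,-2.1,0],"yaw":0},{"xyz":[9.8,-2.1,0],"yaw":0}]' 0; python3 tip.py
```

```text
time: 10.03
position: [0.6266, -0.0661, 0.0233]
tcp_rot: [3.141, 0.001, -0.214]
wrist_force: [-2.1, -1.4, 2.9]
gripper_width: 0.0
gripper_force: 1.0
10.0833 tcp [ 0.6269 -0.066   0.0241] tip z 0.0489 F [-0.97 -0.1   2.67]
```

Corner 1 gives softly, at 2.7 N. I will push 3 mm further to confirm.

```bash
python3 -m jog '[{"xyz":[0,0,-0.05],"yaw":0},{"xyz":[0,0,-0.1],"yaw":0},{"xyz":[0,0,-0.15],"yaw":0},{"xyz":[0,0,-0.2],"yaw":0},{"xyz":[0,0,-0.25],"yaw":0},{"xyz":[0,0,-0.3],"yaw":0},{"xyz":[0,0,-0.3],"yaw":0},{"xyz":[0,0,-0.3],"yaw":0},{"xyz":[0,0,-0.3],"yaw":0},{"xyz":[0,0,-0.3],"yaw":0}]' 0; python3 tip.py
```

```text
time: 10.92
position: [0.6276, -0.0656, 0.021]
tcp_rot: [-3.141, -0.001, -0.213]
wrist_force: [3.8, 0.8, 4.2]
gripper_width: 0.002
gripper_force: 2.3
10.9667 tcp [ 0.6276 -0.0656  0.021 ] tip z 0.0487 F [3.66 1.25 4.69]
```

Corner 1 sank about 4 mm under 3 to 4.5 N, so it is the one that rocks. A quick test of corner 2 for completeness.

```bash
python3 -m jog '[{"xyz":[0,0,1.5],"yaw":0},{"xyz":[-0.6,-2.7,1.5],"yaw":0},{"xyz":[-1.2,-5.4,1.5],"yaw":0},{"xyz":[-1.8,-8.2,1.5],"yaw":0},{"xyz":[-1.8,-8.2,1.5],"yaw":0},{"xyz":[-1.8,-8.2,1],"yaw":0},{"xyz":[-1.8,-8.2,0.6],"yaw":0},{"xyz":[-1.8,-8.2,0.4],"yaw":0},{"xyz":[-1.8,-8.2,0.3],"yaw":0},{"xyz":[-1.8,-8.2,0.3],"yaw":0}]' 0; python3 tip.py
```

```text
time: 11.8
position: [0.6091, -0.1469, 0.0244]
tcp_rot: [3.141, 0.001, -0.212]
wrist_force: [-7.4, -0.7, 10.9]
gripper_width: -0.001
gripper_force: 5.8
11.85 tcp [ 0.6092 -0.1469  0.0245] tip z 0.049 F [-9.16 -0.87 12.04]
```

Corner 2 is firm, so tab 1 is the one to press. Moving above it.

```bash
python3 -m jog '[{"xyz":[0,0,3],"yaw":0},{"xyz":[0.7,3.2,3],"yaw":0},{"xyz":[1.4,6.5,3],"yaw":0},{"xyz":[2.1,9.8,3],"yaw":0},{"xyz":[2.9,13,3],"yaw":0},{"xyz":[2.9,13,3],"yaw":0},{"xyz":[2.9,13,2.5],"yaw":0},{"xyz":[2.9,13,2],"yaw":0},{"xyz":[2.9,13,1.5],"yaw":0},{"xyz":[2.9,13,1.5],"yaw":0}]' 0; python3 tip.py
python3 - <<'E'
from h import *
im,d=r.capture("scene");u,v=225,229
cv2.imwrite("pics/scene4.png",cv2.resize(im[v-70:v+60,u-85:u+85,::-1],None,fx=4,fy=4,interpolation=0))
E
```

```text
time: 12.68
position: [0.6375, -0.0183, 0.037]
tcp_rot: [3.141, 0.002, -0.214]
wrist_force: [0.4, -1.0, -0.4]
gripper_width: -0.002
gripper_force: 0.0
12.7333 tcp [ 0.6377 -0.0184  0.0378] tip z 0.0617 F [ 0.46 -0.5  -0.76]
```

View pics/scene4.png

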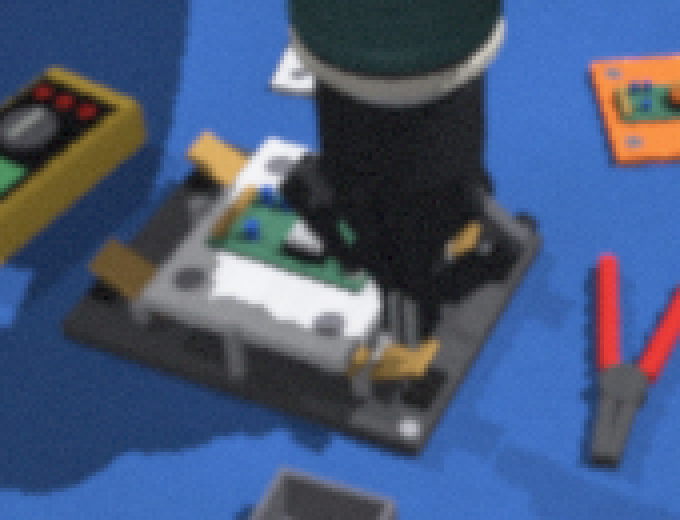

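The tip hangs just above tab 1, which shows at crop (405,355). Nothing else is below the tip, and the gripper linkage is well above the board. Pressing down.

```bash
python3 -m jog '[{"xyz":[0,0,-0.3],"yaw":0},{"xyz":[0,0,-0.6],"yaw":0},{"xyz":[0,0,-0.9],"yaw":0},{"xyz":[0,0,-1.1],"yaw":0},{"xyz":[0,0,-1.3],"yaw":0},{"xyz":[0,0,-1.5],"yaw":0},{"xyz":[0,0,-1.7],"yaw":0},{"xyz":[0,0,-1.9],"yaw":0},{"xyz":[0,0,-2.1],"yaw":0},{"xyz":[0,0,-2.3],"yaw":0}]' 0
```

```text
time: 13.62
position: [0.6391, -0.0174, 0.0168]
tcp_rot: [-3.141, -0.002, -0.213]
wrist_force: [-0.3, 3.4, 6.9]
gripper_width: -0.001
gripper_force: 3.2
```

```bash
python3 -m jog '[{"xyz":[0,0,-0.1],"yaw":0},{"xyz":[0,0,-0.2],"yaw":0},{"xyz":[0,0,-0.3],"yaw":0},{"xyz":[0,0,-0.4],"yaw":0},{"xyz":[0,0,-0.5],"yaw":0},{"xyz":[0,0,-0.6],"yaw":0},{"xyz":[0,0,-0.7],"yaw":0},{"xyz":[0,0,-0.8],"yaw":0},{"xyz":[0,0,-0.8],"yaw":0},{"xyz":[0,0,-0.8],"yaw":0}]' 0
```

```text
time: 14.45
position: [0.6391, -0.0172, 0.0086]
tcp_rot: [-3.14, -0.002, -0.213]
wrist_force: [2.3, 3.5, 4.5]
gripper_width: -0.002
gripper_force: 2.4
```

Next, 2.5 mm more, to the stop.

```bash
python3 -m jog '[{"xyz":[0,0,-0.05],"yaw":0},{"xyz":[0,0,-0.1],"yaw":0},{"xyz":[0,0,-0.15],"yaw":0},{"xyz":[0,0,-0.2],"yaw":0},{"xyz":[0,0,-0.25],"yaw":0},{"xyz":[0,0,-0.25],"yaw":0},{"xyz":[0,0,-0.25],"yaw":0},{"xyz":[0,0,-0.25],"yaw":0},{"xyz":[0,0,-0.25],"yaw":0},{"xyz":[0,0,-0.25],"yaw":0}]' 0
```

```text
time: 15.28
position: [0.6393, -0.0171, 0.0072]
tcp_rot: [-3.14, -0.002, -0.213]
wrist_force: [-3.7, 3.7, 15.7]
gripper_width: 0.001
gripper_force: 8.2
```

It is at the stop: 15.7 N at the expected height. A slight extra push, then lift away.

```bash
python3 -m jog '[{"xyz":[0,0,-0.08],"yaw":0},{"xyz":[0,0,-0.08],"yaw":0},{"xyz":[0,0,-0.08],"yaw":0},{"xyz":[0,0,1],"yaw":0},{"xyz":[0,0,3],"yaw":0},{"xyz":[0,0,6],"yaw":0},{"xyz":[0,0,9],"yaw":0},{"xyz":[0,1,12],"yaw":0},{"xyz":[0,4,14],"yaw":0},{"xyz":[0,8,14],"yaw":0}]' 0
python3 -m jog '[{"xyz":[-2,3,0],"yaw":0},{"xyz":[-4,6,0],"yaw":0},{"xyz":[-6,9,0],"yaw":0},{"xyz":[-8,12,0],"yaw":0},{"xyz":[-10,15,0],"yaw":0},{"xyz":[-10,18,0],"yaw":0},{"xyz":[-10,18,0],"yaw":0},{"xyz":[-10,18,0],"yaw":0},{"xyz":[-10,18,0],"yaw":0},{"xyz":[-10,18,0],"yaw":0}]' 0
python3 - <<'E'
from h import *
im,d=r.capture("scene");u,v=225,229
cv2.imwrite("pics/scene5.png",cv2.resize(im[v-70:v+60,u-85:u+85,::-1],None,fx=4,fy=4,interpolation=2))
# heights along each tab by depth, out from the hinge
import math
for i,(a,b) in enumerate([(1,1),(1,-1),(-1,-1),(-1,1)]):
  for c in("scene","top"):
    im,d=r.capture(c);o=[]
    for y in(85,91,97):
        X,Y=a*50e-3,b*y*1e-3;t=-.216
        w=[.5695+X*math.cos(t)-Y*math.sin(t),-.096+X*math.sin(t)+Y*math.cos(t),.025 if i==0 else .037]
        q=project(c,w).round().astype(int);o.append(at_depth(c,q,d[q[1],q[0]])[2].round(3))
    print(i+1,c,o)
E
```

```text
time: 16.12
position: [0.6401, 0.0615, 0.1511]
tcp_rot: [-3.14, -0.007, -0.216]
wrist_force: [1.1, 0.1, 0.3]
gripper_width: -0.001
gripper_force: 0.0
time: 16.95
position: [0.5386, 0.2415, 0.1452]
tcp_rot: [3.141, 0.0, -0.214]
wrist_force: [-0.2, 0.6, 0.2]
gripper_width: 0.007
gripper_force: 0.0
1 scene [np.float64(0.023), np.float64(0.026), np.float64(0.025)]
1 top [np.float64(0.023), np.float64(0.024), np.float64(0.027)]
2 scene [np.float64(0.033), np.float64(0.036), np.float64(0.04)]
2 top [np.float64(0.033), np.float64(0.038), np.float64(0.038)]
3 scene [np.float64(0.036), np.float64(0.036), np.float64(0.038)]
3 top [np.float64(0.03), np.float64(0.033), np.float64(0.041)]
4 scene [np.float64(0.035), np.float64(0.039), np.float64(0.037)]
4 top [np.float64(0.036), np.float64(0.037), np.float64(0.017)]
```

View pics/scene5.png

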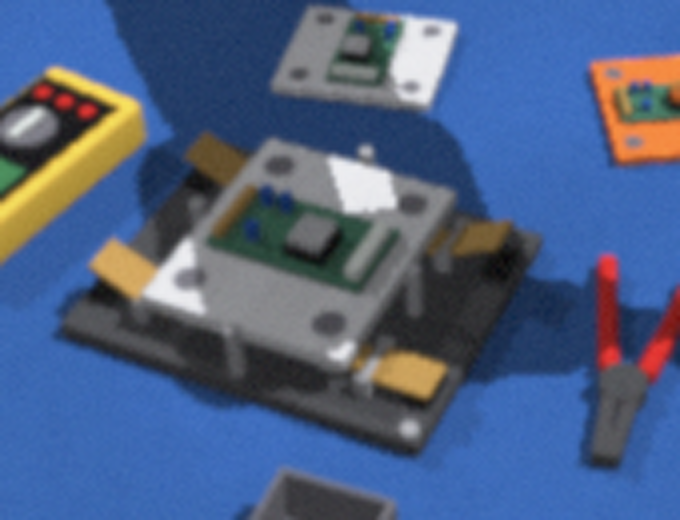

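Tab 1, at crop (405,375), lies flat with its top at about 0.025 m. The other three tabs stand, the plate is seated, and the tools are undisturbed.

```bash
python3 -c "
from station import r
print(r.finish_job())"
```

```text
the job is handed in; nothing more can be done
None
```

Corner 1 (far left) was the one that rocked; I pressed its tab (tab_1) flat to the stop, the other three tabs still stand, and the job is handed in with no verdict returned yet.

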